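# Find the tub lid that rocks and press it shut

## Robot

A 6-joint arm with a two-finger parallel gripper is mounted at the origin on the work surface. World frame = base frame: x ahead of the robot, y to its left, z up, the work surface at z = 0. Lengths are in mm, angles in rad, forces in N, time in s.
With the tool pointing down it reaches from about 350 to 875 mm from the base axis. Payload 4.2 kg.
Tool frame: the origin (TCP) lies at the very end of the fingers, on their centre line; the grasp point (between the pads) lies 19 mm behind it (arm.grip_point_offset is the distance from the TCP to the grasp point, in mm); z points along the fingers, y is the direction in which the jaws open and shut (so a half turn about z gives the same grasp; the last joint's range is limited). The gripper opens to 85 mm and grips with 20 to 120 N. Pads are 22 mm wide; open, the fingers measure 114 mm over their backs; the gripper's body (76 mm by 85 mm) begins 54 mm behind the grasp point. The pads swing forward as they close: fully open they stand 13 mm farther back than shut.
Start: joints at [-0.897, 0.385, 0.008, 0, -1.194, -0.259], TCP at [251.892, -571.97, 231.312] pointing down, gripper open.
Joint ranges: [-3.14, 3.14], [-1.21, 2.06], [-1.07, 1.41], [-3.16, 2.05], [-2.99, -0.16], [-3.1, 3.1]. Speed limits (rad/s): [2.79, 2.79, 3.14, 3.14, 3.14, 3.14].

## Interface

Orientations are given as a unit quaternion [x, y, z, w].
In Python, from bench import arm gives the robot as it stands.
- The arm moves only by the tool drive_tool, never from a script. Its argument "steps" is a list of rows, each a list of 5 numbers: the shift along the tool's x, y, z in m, then the turn about the tool's z in degrees, then the finger opening in m, from 0 to 0.0854. A call has 1 to 20 rows; each row shifts and turns the commanded pose from where the row before left it, along the tool's axes as they then stand; what a row does not reach is not made up. A row lasts 1/10 s, in which the tool goes at most 50 mm and 8.59 degrees, less where a joint would pass 70% of its speed; a pose out of reach is approached as far as the arm can. A call is refused whole if a number of a shift passes 0.05 or a number of a turn 8.59, either way. A call with a gripper value outside its range is refused whole. The fingers move at their own pace and stop on an object; the grip force is fixed at half the most. Time passes only in rows, so rows that do not move let the fingers close. It gives the time, the measured TCP pose, the force and the opening at its end, in the units of the state.
- arm.read_state(): the state, without advancing time (a new reading comes with each control period).
- arm.get_image(name): name is "side" or "top"; returns (picture, depth): 384x512x3 uint8, blue, green, red; 384x512 float32, mm along the optical axis (not along the pixel's ray), 0 where there is no reading.
- arm.camera_params(name): a dict with "K" (3x3 intrinsics, pixels), "world_to_cam" (4x4, takes a point from world to camera coordinates). Camera axes: x right, y up, looking along -z (the intrinsics and any distortion apply to the point x, -y, -z); pixel columns grow to the right and rows downward; lengths in mm; the calibration is good to about 2 mm. A picture is of the moment at which its call begins. camera_params takes no time and is no camera call.
- arm.job_done(): hands the job in, once; it reports no verdict.
The state is a dict: "clock": time; "joints": joint angles; "joint_vel": joint speeds; "joint_efforts": joint torques, N m; "position": TCP position; "ee_rot": TCP orientation; "contact_force": force on the tool from outside, world axes, zero at the start; "wrist_torque": the same for the moment, N m; "gripper_width": finger opening in mm.
Only numpy, scipy, OpenCV 4.12 (cv2) and the standard library are available. Lean on these libraries where they do the work, as an engineer would, in place of code of your own. Each camera call takes 0.05 s, during which the arm holds its last target.

## Task

One of the four green-lidded tubs of chocolate drops has not been shut properly: press lightly on the lids near an edge with the fingertips to find the one that rocks, then press that lid down firmly in the middle until it sits fully home. Only press, never pick up, tip or shove the tubs, go gently on the lids that are already shut, leave everything else on the table where it is, and finish clear of everything.

Things in the scene. Friction and masses are not known exactly. Their poses are not given: they have to be found in the camera images.
- lid_a: green lid of one of four look-alike snap-lid tubs: 110 x 110 mm, flat top 94 mm above the table; white clips on its two y sides reach 59 mm from the centre. Origin at the centre of the top face, z up, x and y along its sides. Tub below: 100 x 100 mm, grey, about 0.6 kg, standing loose on the table.
- lid_b: as lid_a. Notes for all four: exactly one of the four lids, any of them, is loose. It cannot be seen: the lid's skirt hides the gap and the tubs' rims differ in height, so all lid tops start level and equally high.
- lid_c: as lid_a. Notes for all four: a lid that is shut is firm; pressed about 40 mm from its centre towards any side it gives only about 1 mm for each 5 to 10 N and springs back; in the middle it does not give. A shut lid must not be pressed with more than 18 N.
- lid_d: as lid_a. Notes for all four: the loose lid rests 5 mm above its rim; 1 to 2 N about 40 mm from its centre tips it up to 0.1 rad (that place dips 3 to 4 mm), then it springs back level. Pressed in the middle with more than 13 N (20 N is right) it slides 5 mm down onto the rim, stays down and rocks no more.
- bowl: bystander: white mixing bowl with melted-chocolate look and spoon, 124 mm across, 55 mm high (spoon to 90 mm); origin under its centre
- cup: bystander: blue ceramic cup, 72 mm across, 85 mm high; origin under its centre
- jar: bystander: closed jar with brass lid, 64 mm across, 75 mm high; origin under its centre
- pear0: bystander: upright pear, 68 mm across, 92 mm high with stalk; origin under its centre
- pear1: bystander: a second upright pear, same size; origin under its centre
- spatula: bystander: spatula with black handle lying flat along its x axis; origin under its middle
- plate: bystander: yellow plate, 190 mm across, 18 mm high; origin under its centre
Mind the look-alikes: they are no part of the job. Leave any pink, purple or yellow look-alike of the part that bears lid_d alone.

How it is judged:
By the outcome, as a careful person would: the job done as asked, in the order asked, and still so for the second after the job is handed in, with the robot touching nothing.
It also fails if it takes over 51 s, if anything falls off the work surface, if the arm or the gripper's body presses on something with over 40 N, if the wrist force passes 120 N, or if a joint passes its speed limit or range.

## Working session

There is one attempt and no reset: what is moved stays moved. The work goes in short steps, Python scripts to look and compute and a tool call to move; the robot and the scene stay as the last step left them, time stands still between calls to the robot, and variables do not carry over. Pictures are saved under pics/ and viewed, and the job is handed in when it is done.

Besides the shell and the picture viewer there is one more tool, called after ">>>" as name([rows], argument=value, ...), one row to a line, values as JSON. drive_tool: Moves the arm, as the interface text tells. Its arguments: {"type":"object","properties":{"steps":{"type":"array"}},"required":["steps"]}

```bash
ls; mkdir -p pics; python3 - <<'E'
from bench import arm
import cv2
import numpy as np
print(arm.read_state())
for n in("top","side"):
    im,d=arm.get_image(n); cv2.imwrite(f"pics/{n}0.png",im); np.savez(f"{n}0.npz",im=im,d=d)
    print(arm.camera_params(n))
E
```

```text
pics
{'clock': 0.0, 'joints': array([-8.97394680e-01,  3.85564644e-01,  6.61285457e-03, -5.58144331e-04,
       -1.19402710e+00, -2.58584261e-01]), 'joint_vel': array([ 0.00107261,  0.0006152 , -0.00155534, -0.00112995,  0.00011326,
        0.00047742]), 'joint_efforts': array([ 3.75515510e-04, -3.92290020e+01,  1.88397235e+01,  4.18608472e+00,
       -4.71681298e-03,  3.95836921e-06]), 'position': array([ 251.6641221 , -571.43152482,  230.2028729 ]), 'ee_rot': array([-2.05823942e-01,  9.78588395e-01,  1.09146637e-03, -2.58593900e-04]), 'contact_force': array([ 0.04631964,  0.2833767 , -0.68451076]), 'wrist_torque': array([-0.01378115, -0.01178591, -0.00025593]), 'gripper_width': 84.92994102104313}
{'K': array([[491.22456489,   0.        , 258.84739578],
       [  0.        , 491.22456489, 192.83555992],
       [  0.        ,   0.        ,   1.        ]]), 'world_to_cam': array([[ 1.07068712e-02, -9.99911512e-01, -7.89501174e-03,
        -2.48840568e+01],
       [ 9.91341692e-01,  9.58110512e-03,  1.30957440e-01,
        -5.56206756e+02],
       [-1.30870209e-01, -9.22879875e-03,  9.91356554e-01,
        -1.54593436e+03],
       [ 0.00000000e+00,  0.00000000e+00,  0.00000000e+00,
         1.00000000e+00]])}
{'K': array([[414.95032458,   0.        , 250.93315628],
       [  0.        , 414.95032458, 195.71592021],
       [  0.        ,   0.        ,   1.        ]]), 'world_to_cam': array([[-9.24987354e-01, -3.79985033e-01,  3.12567007e-03,
         5.01122544e+02],
       [ 2.53886296e-01, -6.11866605e-01,  7.49106806e-01,
        -2.27719115e+02],
       [-2.82736881e-01,  6.93707887e-01,  6.62441865e-01,
        -1.27852390e+03],
       [ 0.00000000e+00,  0.00000000e+00,  0.00000000e+00,
         1.00000000e+00]])}
```

View pics/top0.png

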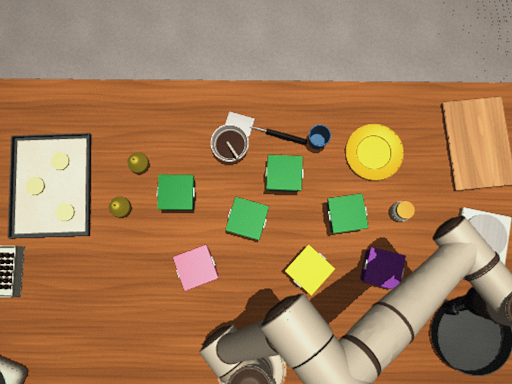

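View pics/side0.png

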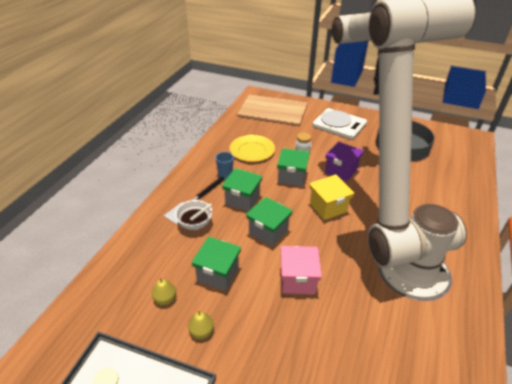

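The top view shows four green lids at about (176,192), (247,218), (285,173) and (347,214). The look-alikes to leave alone are pink (195,267), yellow (310,270) and purple (384,268). The bowl is at (230,143), the cup at (318,137) and the jar at (402,211). Next I measure the lids and check a close crop.

```bash
cat > h.py <<'E'
import numpy as np,cv2
from bench import arm
def ray(n,u,v,z):
    p=arm.camera_params(n);K=p["K"];T=p["world_to_cam"];R=T[:3,:3];t=T[:3,3]
    d=np.array([(u-K[0,2])/K[0,0],-(v-K[1,2])/K[1,1],-1.]);c=-R.T@t;w=R.T@d
    return c+w*(z-c[2])/w[2]
E
python3 - <<'E'
from h import *
for n in("top","side"):
    f=np.load(n+"0.npz");im=f["im"];hsv=cv2.cvtColor(im,cv2.COLOR_BGR2HSV)
    m=cv2.inRange(hsv,(50,120,70 if n=="top" else 120),(80,255,255))
    m=cv2.morphologyEx(m,cv2.MORPH_OPEN,np.ones((3,3)))
    cs,_=cv2.findContours(m,cv2.RETR_EXTERNAL,cv2.CHAIN_APPROX_NONE)
    for c in cs:
        if cv2.contourArea(c)<150: continue
        M=cv2.moments(c);u,v=M['m10']/M['m00'],M['m01']/M['m00']
        w=np.array([ray(n,*q[0],94)[:2] for q in c],np.float32)
        r=cv2.minAreaRect(w);dm=np.median(f["d"][int(v)-3:int(v)+3,int(u)-3:int(u)+3])
        print(n,round(u),round(v),"cent",ray(n,u,v,94)[:2].round(1),"rect",np.round(r[0],1),np.round(r[1],1),round(r[2],1),dm)
im=np.load("top0.npz")["im"]
cv2.imwrite("pics/crop.png",cv2.resize(im[120:300,140:420],None,fx=2.8,fy=2.8,interpolation=cv2.INTER_CUBIC))
for nm,u,v,z in [("cup",318,134,85),("jar",402,209,75),("bowl",230,143,55),("yl",310,270,94),("pu",384,265,94),("pk",195,267,94),("plate",374,152,18)]: print(nm,ray("top",u,v,z).round())
E
```

```text
top 247 218 cent [469.6  16.7] rect [470.1  16.8] [109.2 108.9] 74.5 1514.64
top 347 213 cent [ 488.5 -293.3] rect [ 488.9 -292.9] [108.8 109.3] 9.1 1515.2588
top 175 192 cent [549.2 239.9] rect [549.2 240. ] [106.7 109.5] 0.6 1528.4502
top 284 173 cent [613.3 -97.9] rect [613.9 -97.6] [108.9 110. ] 88.0 1531.5425
side 216 255 cent [547.1 249.8] rect [547.9 248.5] [107.2 107.3] 89.9 1201.2095
side 269 213 cent [468.9  26.2] rect [471.4  24.8] [105.5 109.7] 75.0 1336.0139
side 242 181 cent [612.3 -88.8] rect [614.  -89.5] [107.1 110.6] 87.7 1458.6035
side 293 158 cent [ 486.9 -283.8] rect [ 487.4 -284. ] [102.4 107.3] 9.2 1556.3867
cup [ 740. -205.   85.]
jar [ 505. -467.   75.]
bowl [715.  75.  55.]
yl [ 314. -178.   94.]
pu [ 331. -402.   94.]
pk [319. 172.  94.]
plate [ 698. -396.   18.]
```

View pics/crop.png

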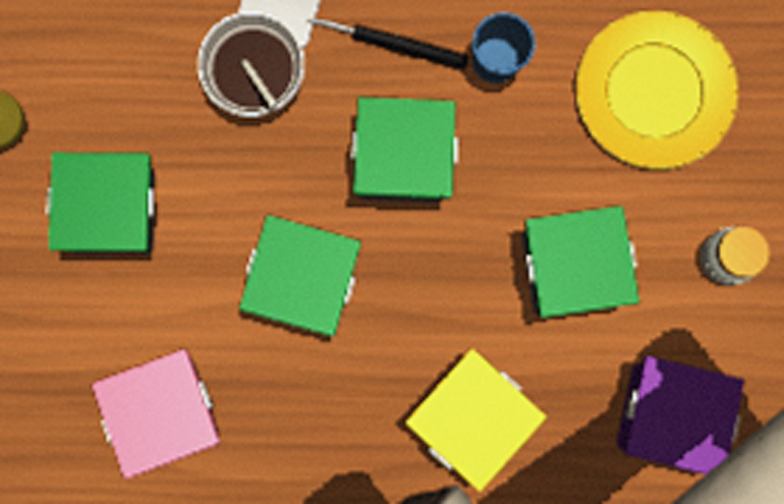

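The crop confirms four green lids; I measured their centres as L1 (488,-293), L2 (613,-98), L3 (470,17) and L4 (549,240). I'm going to L1 first, at the edge point facing the robot, with the fingers shut.

>>> drive_tool([
  [-0.0362,0.0213,0,0,0],
  [-0.0362,0.0213,0,0,0],
  [-0.0362,0.0213,0,0,0],
  [-0.0362,0.0213,0,0,0],
  [-0.0362,0.0213,0,0,0],
  [-0.0362,0.0213,0,0,0],
  [-0.0362,0.0213,0,0,0],
  [-0.0362,0.0213,0,0,0],
  [0,0,0.03,0,0],
  [0,0,0.03,0,0],
  [0,0,0.02,0,0],
  [0,0,0,0,0],
  [0,0,0,0,0],
])

```text
clock: 1.4
position: [448.4, -299.5, 151.5]
ee_rot: [-0.206, 0.979, -0.0, -0.0]
contact_force: [0.3, -0.0, -0.2]
gripper_width: -0.0
```

```bash
cat >> h.py <<'E'
def xy(x,y):
    s=arm.read_state();a=s["ee_rot"];from_=s["position"]
    from scipy.spatial.transform import Rotation as R
    d=R.from_quat(a).inv().apply([x-from_[0],y-from_[1],0]);return d[:2].round(1)
E
python3 - <<'E'
from h import *
s=arm.read_state();print(s["clock"],s["position"],s["contact_force"],s["gripper_width"],s["ee_rot"])
print(xy(448.5,-299))
im,d=arm.get_image("side");cv2.imwrite("pics/s1.png",im[80:300,150:420].repeat(2,0).repeat(2,1))
E
```

```text
1.4 [ 448.42245692 -299.52958827  151.52554358] [ 0.27879462 -0.03980852 -0.20610991] -0.008701525370400762 [-2.06081815e-01  9.78534716e-01 -1.32077659e-04 -2.79739213e-04]
[-0.3  0.5]
```

View pics/s1.png

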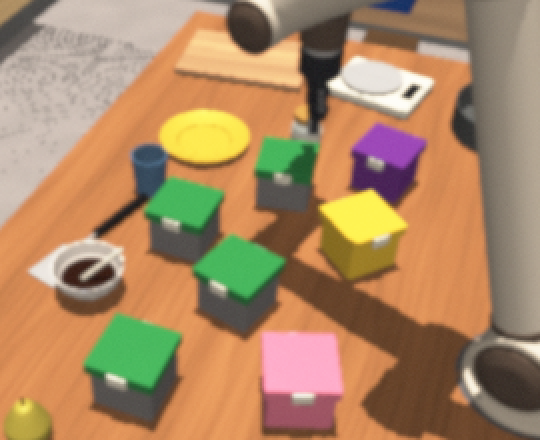

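The picture shows the closed fingers at about (316,125), above L1's robot-side half, with nothing touched. Now I descend to about 96 mm, then feel for the lid.

>>> drive_tool([
  [0,0,0.025,0,0],
  [0,0,0.02,0,0],
  [0,0,0.008,0,0],
  [0,0,0.003,0,0],
  [0,0,0,0,0],
  [0,0,0,0,0],
])

```text
clock: 2.05
position: [449.1, -299.7, 96.5]
ee_rot: [-0.206, 0.979, -0.001, 0.001]
contact_force: [0.2, -0.3, -0.9]
gripper_width: -0.0
```

>>> drive_tool([
  [0,0,0.001,0,0],
  [0,0,0.001,0,0],
  [0,0,0,0,0],
  [0,0,0,0,0],
])

```text
clock: 2.45
position: [448.7, -299.5, 93.8]
ee_rot: [-0.206, 0.979, -0.0, 0.0]
contact_force: [-0.4, 1.2, 2.8]
gripper_width: 0.2
```

>>> drive_tool([
  [0,0,0.0005,0,0],
  [0,0,0.0005,0,0],
  [0,0,0,0,0],
  [0,0,0,0,0],
])

```text
clock: 2.85
position: [448.7, -299.5, 93.3]
ee_rot: [-0.206, 0.979, -0.0, 0.0]
contact_force: [-0.5, 1.0, 6.4]
gripper_width: -0.3
```

L1 gave about 7 N/mm, so it is shut. On to L2.

>>> drive_tool([
  [0,0,-0.01,0,0],
  [0,0,-0.03,0,0],
  [-0.0326,0.0226,-0.01,0,0],
  [-0.0326,0.0226,0,0,0],
  [-0.0326,0.0226,0,0,0],
  [-0.0326,0.0226,0,0,0],
  [-0.0326,0.0226,0,0,0],
  [-0.0326,0.0226,0,0,0],
  [0,0,0.025,0,0],
  [0,0,0.015,0,0],
  [0,0,0.005,0,0],
  [0,0,0,0,0],
  [0,0,0,0,0],
])

```text
clock: 4.15
position: [573.1, -96.7, 98.1]
ee_rot: [-0.206, 0.979, -0.0, 0.001]
contact_force: [0.5, 0.8, 0.0]
gripper_width: 0.1
```

>>> drive_tool([
  [0,0,0.002,0,0],
  [0,0,0.001,0,0],
  [0,0,0.001,0,0],
  [0,0,0,0,0],
  [0,0,0,0,0],
])

```text
clock: 4.65
position: [572.8, -96.5, 93.8]
ee_rot: [-0.206, 0.979, -0.0, 0.0]
contact_force: [-1.0, -0.5, 2.3]
gripper_width: -0.1
```

>>> drive_tool([
  [0,0,0.0005,0,0],
  [0,0,0.0005,0,0],
  [0,0,0,0,0],
  [0,0,0,0,0],
])

```text
clock: 5.05
position: [572.9, -96.5, 93.2]
ee_rot: [-0.206, 0.979, -0.0, 0.0]
contact_force: [-2.5, -0.2, 6.9]
gripper_width: -0.2
```

L2 is firm too. On to L3.

>>> drive_tool([
  [0,0,-0.01,0,0],
  [0,0,-0.03,0,0],
  [0.0159,0.0342,-0.01,0,0],
  [0.0159,0.0342,0,0,0],
  [0.0159,0.0342,0,0,0],
  [0.0159,0.0342,0,0,0],
  [0.0159,0.0342,0,0,0],
  [0,0,0.025,0,0],
  [0,0,0.015,0,0],
  [0,0,0.005,0,0],
  [0,0,0,0,0],
  [0,0,0,0,0],
])

```text
clock: 6.25
position: [431.6, 28.1, 97.8]
ee_rot: [-0.206, 0.979, 0.0, 0.0]
contact_force: [-0.7, -0.4, 0.5]
gripper_width: -0.1
```

>>> drive_tool([
  [0,0,0.002,0,0],
  [0,0,0.001,0,0],
  [0,0,0.001,0,0],
  [0,0,0,0,0],
  [0,0,0,0,0],
])

```text
clock: 6.75
position: [431.1, 28.1, 93.4]
ee_rot: [-0.206, 0.979, -0.0, 0.0]
contact_force: [-0.7, -0.0, 1.4]
gripper_width: 0.1
```

>>> drive_tool([
  [0,0,0.0005,0,0],
  [0,0,0.0005,0,0],
  [0,0,0,0,0],
  [0,0,0,0,0],
])

```text
clock: 7.15
position: [431.1, 28.1, 92.4]
ee_rot: [-0.206, 0.979, -0.0, 0.0]
contact_force: [0.6, -0.8, 0.5]
gripper_width: 0.0
```

>>> drive_tool([
  [0,0,0.0005,0,0],
  [0,0,0.0005,0,0],
  [0,0,0,0,0],
  [0,0,0,0,0],
])

```text
clock: 7.55
position: [431.1, 28.1, 91.4]
ee_rot: [-0.206, 0.979, -0.0, 0.0]
contact_force: [1.5, -0.5, 1.5]
gripper_width: -0.0
```

L3 dipped 2.6 mm at about 1.5 N, so it is the loose lid. Lifting off and moving to its centre.

>>> drive_tool([
  [0,0,-0.01,0,0],
  [0,0,-0.01,0,0],
  [-0.016,-0.013,0,0,0],
  [-0.015,-0.013,0,0,0],
  [0,0,0.01,0,0],
  [0,0,0.003,0,0],
  [0,0,0,0,0],
  [0,0,0,0,0],
])

```text
clock: 8.35
position: [469.0, 16.8, 98.3]
ee_rot: [-0.206, 0.979, -0.0, -0.0]
contact_force: [0.9, 0.0, -0.0]
gripper_width: -0.1
```

```bash
python3 - <<'E'
from h import *
im,d=arm.get_image("top");cv2.imwrite("pics/t2.png",cv2.resize(im[130:290,150:370],None,fx=3,fy=3))
print(xy(470,17))
E
```

```text
[-0.7 -0.2]
```

View pics/t2.png

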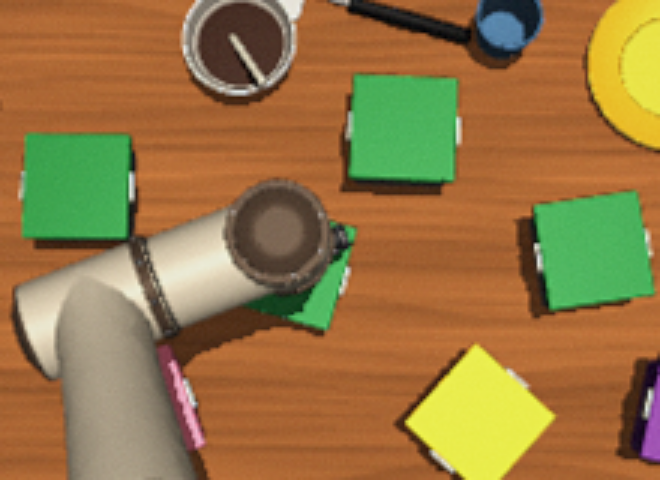

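The tool is over L3's middle and the other lids have not moved. Pressing down in stages.

>>> drive_tool([
  [0,0,0.002,0,0],
  [0,0,0.002,0,0],
  [0,0,0.001,0,0],
  [0,0,0.001,0,0],
  [0,0,0,0,0],
  [0,0,0,0,0],
])

```text
clock: 9.0
position: [469.8, 16.9, 93.5]
ee_rot: [-0.206, 0.979, -0.0, 0.0]
contact_force: [-3.5, 1.5, 9.5]
gripper_width: 0.1
```

>>> drive_tool([
  [0,0,0.001,0,0],
  [0,0,0.001,0,0],
  [0,0,0.001,0,0],
  [0,0,0.001,0,0],
  [0,0,0,0,0],
  [0,0,0,0,0],
])

```text
clock: 9.6
position: [469.8, 16.9, 89.7]
ee_rot: [-0.206, 0.978, -0.0, 0.0]
contact_force: [-4.2, 1.1, 10.3]
gripper_width: -0.2
```

>>> drive_tool([
  [0,0,0.001,0,0],
  [0,0,0.001,0,0],
  [0,0,0,0,0],
  [0,0,0,0,0],
])

```text
clock: 10.0
position: [469.8, 16.8, 89.0]
ee_rot: [-0.207, 0.978, -0.0, 0.0]
contact_force: [-8.5, 2.1, 21.1]
gripper_width: 0.3
```

It bottomed out at 89.0 mm with 21 N. Lifting off and re-checking the same edge for rocking.

>>> drive_tool([
  [0,0,0,0,0],
  [0,0,0,0,0],
  [0,0,-0.01,0,0],
  [0,0,-0.01,0,0],
  [0.016,0.013,0,0,0],
  [0.016,0.013,0,0,0],
  [0,0,0.008,0,0],
  [0,0,0.004,0,0],
  [0,0,0,0,0],
  [0,0,0,0,0],
])

```text
clock: 11.0
position: [430.8, 27.6, 94.1]
ee_rot: [-0.206, 0.979, -0.0, -0.0]
contact_force: [0.4, -0.3, -0.3]
gripper_width: 0.1
```

>>> drive_tool([
  [0,0,0.002,0,0],
  [0,0,0.002,0,0],
  [0,0,0.001,0,0],
  [0,0,0,0,0],
  [0,0,0,0,0],
])

```text
clock: 11.5
position: [430.1, 27.7, 89.3]
ee_rot: [-0.206, 0.979, 0.0, 0.0]
contact_force: [-0.2, 1.0, 1.1]
gripper_width: -0.3
```

>>> drive_tool([
  [0,0,0.0005,0,0],
  [0,0,0.0005,0,0],
  [0,0,0,0,0],
  [0,0,0,0,0],
])

```text
clock: 11.9
position: [430.1, 27.7, 89.1]
ee_rot: [-0.206, 0.979, -0.0, 0.0]
contact_force: [-1.3, 0.0, 7.8]
gripper_width: 0.4
```

The edge is now firm: almost no give at about 8 N. Lifting clear and moving back the way I came.

>>> drive_tool([
  [0,0,-0.01,0,0],
  [0,0,-0.03,0,0],
  [0,0,-0.04,0,0],
  [0,0,-0.04,0,0],
  [0,0,-0.03,0,0],
  [0,0,0,0,0],
  [0.01,-0.04,0,0,0],
  [0.01,-0.04,0,0,0],
  [0.01,-0.04,0,0,0],
  [0,-0.04,0,0,0],
  [0,0,0,0,0],
  [0,0,0,0,0],
])

```text
clock: 13.1
position: [466.5, -131.5, 237.5]
ee_rot: [-0.205, 0.979, 0.0, -0.001]
contact_force: [-1.2, -0.9, 0.1]
gripper_width: 0.3
```

```bash
python3 - <<'E'
from h import *
s=arm.read_state();print(s["position"],s["contact_force"])
im,d=arm.get_image("top");cv2.imwrite("pics/t3.png",im)
im2,d2=arm.get_image("side");cv2.imwrite("pics/s3.png",im2)
for nm,z,img in(("L",94,im),):
    m=cv2.inRange(cv2.cvtColor(im,cv2.COLOR_BGR2HSV),(50,120,70),(80,255,255));m=cv2.morphologyEx(m,cv2.MORPH_OPEN,np.ones((3,3)))
    for c in cv2.findContours(m,0,1)[0]:
        if cv2.contourArea(c)<150: continue
        M=cv2.moments(c);print(ray("top",M['m10']/M['m00'],M['m01']/M['m00'],94)[:2].round(1),cv2.contourArea(c))
E
```

```text
[ 466.53890828 -131.46675422  237.48343198] [-1.17891942 -0.91656781  0.08596077]
[ 487.9 -294.6] 1145.5
[549.2 240. ] 1152.5
[618.1 -97. ] 1033.5
```

View pics/t3.png

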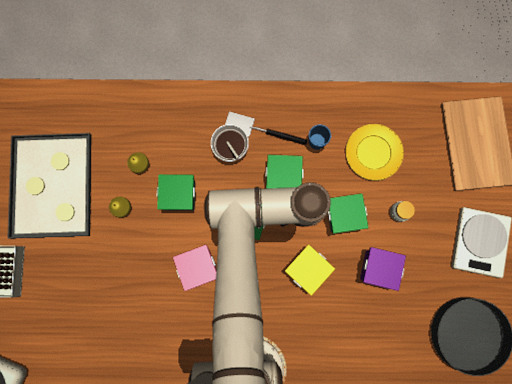

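View pics/s3.png

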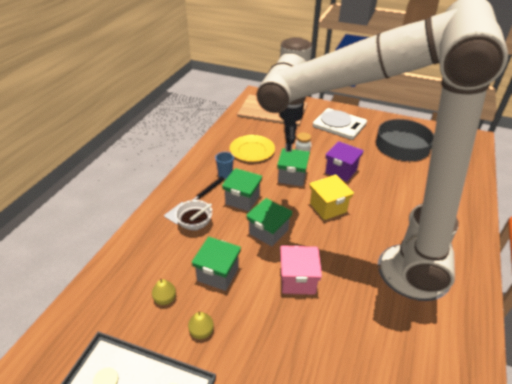

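The top view shows nothing displaced. The forearm partly hides L2 and L3; the side view shows both in place, and the gripper hangs well above the table. Handing in.

```bash
python3 -c "
from bench import arm
s=arm.read_state();print(s['joint_vel'].round(3));print(arm.job_done())"
```

```text
[ 0.016 -0.011 -0.002  0.002  0.001  0.002]
the job is handed in; nothing more can be done
None
```

The loose lid was the one at about (470, 17) mm. I pressed it home and handed the job in at about 13 s.

- **Finding it:** Pressed near an edge, the lids at (488, -293) and (613, -98) felt firm at about 7 N/mm, with no more than about 7 N on either. The lid at (470, 17) dipped 2.6 mm at about 1.5 N. I did not test the fourth lid, at (549, 240), since exactly one is loose.
- **Pressing it home:** In the middle it slid from 94 mm down to 89.0 mm and stopped there at 21 N.
- **Last checks:** The same edge then held firm, moving about 0.2 mm as the force rose from 1 to 8 N. The arm ended clear of everything, at 237 mm height. The final pictures showed nothing moved. In the top view the forearm hid most of the pressed lid and part of the (613, -98) one, so I checked those two by eye in the side view. The top-view centre for the (613, -98) lid came out 5 mm off, which I put down to that cover.

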